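# Shut and lock the loaf bin with its spring catch

### The job

Shut the loaf bin: with a fingertip press the long spring bar of its catch down, and while keeping it pressed push the lid's upright tab along, so that the lid's plate slides over the catch pin until the lid is fully shut; then let go so that the pin springs up through the slot and locks the lid. Only press and push; pick nothing up, and leave everything else on the counter where it stands.

Things in the scene. Friction and masses are not known exactly. Their poses are not given: they have to be found in the camera images.
- bin: stainless loaf bin, fixed, upright, 160 (its x) by 300 (its y) by 130 high. Origin: centre of its underside, on the counter. Its +y is the way the lid slides shut; its +x is the long side with the catch. Guide strips on the long edges rise to 144 above the counter, outer faces at x = +-82. Catch housing: dark block under the spring bar, x = 80 to 138, top at 110
- lid (a joint): how far the sliding wooden lid is open, m: 0 fully shut on its end stop, 0.06 to 0.10 at the start, growing along the bin's -y (the open lid overhangs that end, underside 130 above the counter). Captive in its guides, about 2 N friction, stays where left. The raised pin blocks the lid's plate at 0.049; the pin can rise into the slot only below about 0.0025
- tab_face (a point): centre of the rear (-y) face of the lid's upright tab, the face to push: 50 wide along the bin's x, rising from 149 to 189 above the counter, this point at 169, at x = 115 of the bin's frame. Moves with the lid; with the lid shut it is at y = 20. Nothing stands behind the tab above the spring bar
- slot (a point): centre of the slot (21.5 along y, 24 wide) in the steel striker plate fixed on the lid, at the plate's underside, 145 above the counter. The plate is 4 thick, reaches out over the catch to x = 140 of the bin's frame, and runs from 39 behind (-y) to 43 ahead (+y) of this point. Lid shut: this point is at y = 59, about over the pin
- catch (a joint): how far the catch (bar and pin, one piece, moving straight down wherever along the bar it is pressed) is pressed down, m: 0 up, 0.016 on its bottom stop. Spring: about 3.4 N at 0 rising to 7.8 N at 0.016; it springs back by itself. The pin clears the striker plate's underside beyond 0.010
- bar_end (a point): top face of the spring bar, middle of its rear (-y) end. The bar is a flat steel strip 44 wide (bin's x = 93 to 137), 216 long: from this end it runs 216 along the bin's +y, top face 135 above the counter when up. It can be pressed anywhere behind the tab, and a finger can slide along it while pressing
- pin_top (a point): top centre of the catch pin, a square steel pin 16 by 14 standing 20 above the bar near its front end, at x = 115, y = 60 of the bin's frame, 155 above the counter when up
- bowl: round clear glass bowl, 170 across, 75 high; loose, not to be disturbed. Origin: centre of its underside
- clip: grey plastic bag clip, 107 long, 17 wide, 14 high, lying flat; loose, not to be disturbed. Origin: centre of its underside
- jug: brown ceramic jug, 112 across, 170 high, with a side handle; loose, not to be disturbed. Origin: centre of its underside
- mug: white mug, 76 across, 90 high; loose, not to be disturbed. Origin: centre of its underside
- jar: glass jar with a steel cap, 56 across, 85 high; loose, not to be disturbed. Origin: centre of its underside
- tumbler: clear glass tumbler, 68 across, 100 high; loose, not to be disturbed. Origin: centre of its underside

How it is judged:
By the outcome, as a careful person would: the job done as asked, in the order asked, and still so for the second after the job is handed in, with the robot touching nothing.
It also fails if it takes over 38 s, if anything falls off the work surface, if the arm or the gripper's body presses on something with over 40 N, if the wrist force passes 120 N, or if a joint passes its speed limit or range.

### The arm

A 7-joint arm with a two-finger parallel gripper is mounted at the origin on the work surface. World frame = base frame: x ahead of the robot, y to its left, z up, the work surface at z = 0. Lengths are in mm, angles in rad, forces in N, time in s.
With the tool pointing down it reaches from about 400 to 875 mm from the base axis. Payload 4.4 kg.
Tool frame: the origin (TCP) lies at the very end of the fingers, on their centre line; the grasp point (between the pads) lies 19 mm behind it; y points along the fingers, z is the direction in which the jaws open and shut, and the axes are right-handed (so a half turn about y gives the same grasp; the last joint's range is limited). The gripper opens to 85 mm and grips with 20 to 120 N. Pads are 22 mm wide; open, the fingers measure 114 mm over their backs; the gripper's body (76 mm by 85 mm) begins 54 mm behind the grasp point. The pads swing forward as they close: fully open they stand 13 mm farther back than shut.
Start: joints at [-1.229, 0.628, 0.038, 1.517, -0.027, 0.996, -0.02], TCP at [257.762, 596.721, 231.313] pointing down, gripper open.
Joint ranges: [-3.06, 3.06], [-0.37, 2.12], [-1.25, 1.32], [0.18, 2.47], [-1.1, 4.24], [0.23, 1.98], [-2.94, 2.94]. Speed limits (rad/s): [2.57, 2.57, 3.14, 3.14, 3.14, 3.14, 3.14].

### API

Orientations are given as [roll, pitch, yaw] about the fixed x, y, z axes, in that order (R = Rz(yaw) Ry(pitch) Rx(roll)).
In Python, from cell import read_state, get_image, finish_job gives the robot as it stands. The module is installed in compiled form; this text tells all that it offers.
- The arm moves only by the tool servo_tool, never from a script. Its argument "increments" is a list of rows, each an object of numbers: "dx", "dy", "dz": the shift along the world's x, y, z in cm; "ax", "ay", "az": the turn, a rotation vector about the world's x, y, z in rad; "claw": the closure, from -1 (fully open) to 1 (shut). A call has 1 to 8 rows; each row is the pose to reach, as a shift and turn from the pose commanded when the call began; what a row does not reach only later rows make up. A row lasts 1/12 s, in which the tool goes at most 41.7 mm and 7.16 degrees, less where a joint would pass 70% of its speed; a pose out of reach is approached as far as the arm can. A call with a gripper value outside its range is refused whole. The fingers move at their own pace and stop on an object; the grip force is fixed at half the most. Time passes only in rows, so rows that repeat a pose let the fingers close. It gives the time, the measured TCP pose, the force and the opening at its end, in the units of the state.
- read_state(): the state, without advancing time (a new reading comes with each control period).
- get_image(name): name is "side" or "top"; returns a dict with "color" (384x512x3 uint8, red, green, blue), "fov_y" (degrees; the focal length in pixels is half the picture's height over the tangent of half this angle, whatever the lens; pixels are square), "cx", "cy" (the principal point, pixels), "k1" (the pictures are not rectified: a ray, as slopes to the right and down, at radius r is drawn at 1 + k1 r^2 times it, then the intrinsics apply), "R" (3x3) and "t" (3): a world point X has camera coordinates R X + t. Camera axes: x right, y down, z forward; pixel columns grow to the right and rows downward; lengths in mm; the calibration is good to about 2 mm. A picture is of the moment at which its call begins. There is no depth.
- finish_job(): hands the job in, once; it reports no verdict.
The state is a dict: "clock": time; "qpos": joint angles; "qd": joint speeds; "tau": joint torques, N m; "eef_pos": TCP position; "tool_rot": TCP orientation; "force": force on the tool from outside, world axes, zero at the start; "torque": the same for the moment, N m; "width": finger opening in mm.
Only numpy, scipy, OpenCV 4.12 (cv2) and the standard library are available. Lean on these libraries where they do the work, as an engineer would, in place of code of your own. Each camera call takes 0.05 s, during which the arm holds its last target.

## Working session

There is one attempt and no reset: what is moved stays moved. The work goes in short steps, Python scripts to look and compute and a tool call to move; the robot and the scene stay as the last step left them, time stands still between calls to the robot, and variables do not carry over. Pictures are saved under pics/ and viewed, and the job is handed in when it is done.

Besides the shell and the picture viewer there is one more tool, called after "Emit:" by a JSON object that holds its "api" and its "payload", one argument or row to a line. servo_tool: Moves the arm, as the interface text tells. Its arguments: {"type":"object","properties":{"increments":{"type":"array","items":{"type":"object","properties":{"dx":{"type":"number"},"dy":{"type":"number"},"dz":{"type":"number"},"ax":{"type":"number"},"ay":{"type":"number"},"az":{"type":"number"},"claw":{"type":"number"}}}}},"required":["increments"]}

```bash
mkdir -p pics; python3 - <<'E'
from cell import *
import cv2,pickle
s=read_state();print(s)
d={}
for n in("side","top"):
    im=get_image(n);d[n]=im;cv2.imwrite(f"pics/{n}0.png",im["color"][:,:,::-1])
    print(n,{k:v for k,v in im.items() if k!="color"})
pickle.dump(d,open("im0.pkl","wb"))
E
```

```text
{'clock': 0.0, 'qpos': array([-1.2287923 ,  0.62936258,  0.03844582,  1.5183678 , -0.02697643,
        0.99629016, -0.01999864]), 'qd': array([ 0.0002373 ,  0.00177491, -0.00186265, -0.00032489,  0.00050073,
        0.00130909, -0.00067621]), 'tau': array([-2.54666829e-04, -5.63404119e+01,  1.22622963e+00, -1.93448675e+01,
        1.10331227e-02,  1.06277075e-02, -6.18609931e-06]), 'eef_pos': array([257.52083985, 596.13108435, 230.37856342]), 'tool_rot': array([-1.57270547e+00, -4.80893511e-05, -4.07792913e-01]), 'force': array([ 0.25877027, -0.38231878, -0.12907347]), 'torque': array([ 0.06555433, -0.00799074,  0.00922175]), 'width': 85.65760749416842}
side {'fov_y': 47.62284257757742, 'cx': 251.03877716551608, 'cy': 192.53230027193163, 'k1': 0.04905556365213213, 'R': array([[-0.58600064,  0.81028578, -0.00634097],
       [ 0.76918222,  0.55377899, -0.31888484],
       [-0.25487636, -0.19174408, -0.94777226]]), 't': array([ 327.52360997, -414.23462053, 1471.21074029])}
top {'fov_y': 54.292337965537605, 'cx': 258.1127980463778, 'cy': 194.35941821938664, 'k1': -0.053981491428400155, 'R': array([[ 3.12164371e-04, -9.99626189e-01, -2.73383403e-02],
       [-9.99211407e-01,  7.73660513e-04, -3.96984417e-02],
       [ 3.97047526e-02,  2.73291739e-02, -9.98837649e-01]]), 't': array([  23.60234946,  589.94436101, 1336.94215202])}
```

```bash
python3 - <<'E'
import cv2
for n in("side","top"):
    i=cv2.imread(f"pics/{n}0.png");cv2.imwrite(f"pics/{n}0b.png",cv2.resize(i,(800,600),interpolation=cv2.INTER_CUBIC))
E
```

```text
(no output)
```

View pics/side0b.png

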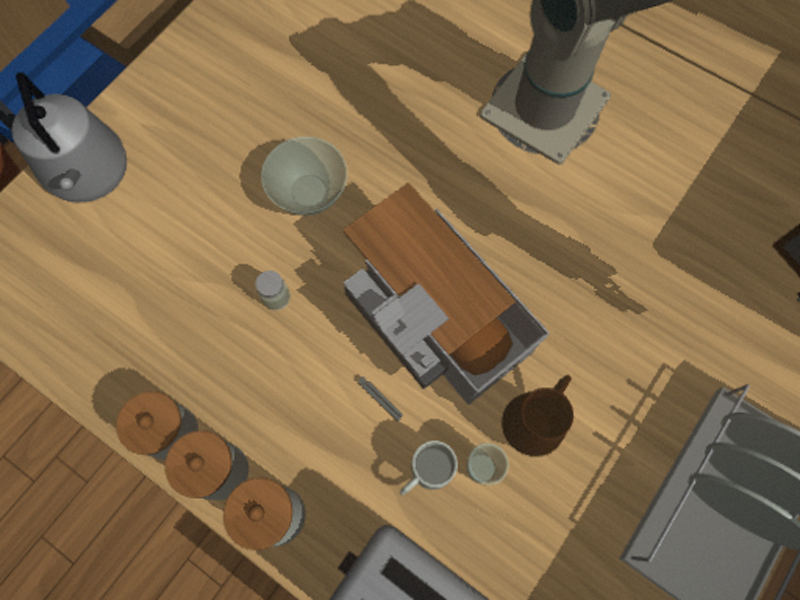

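View pics/top0b.png

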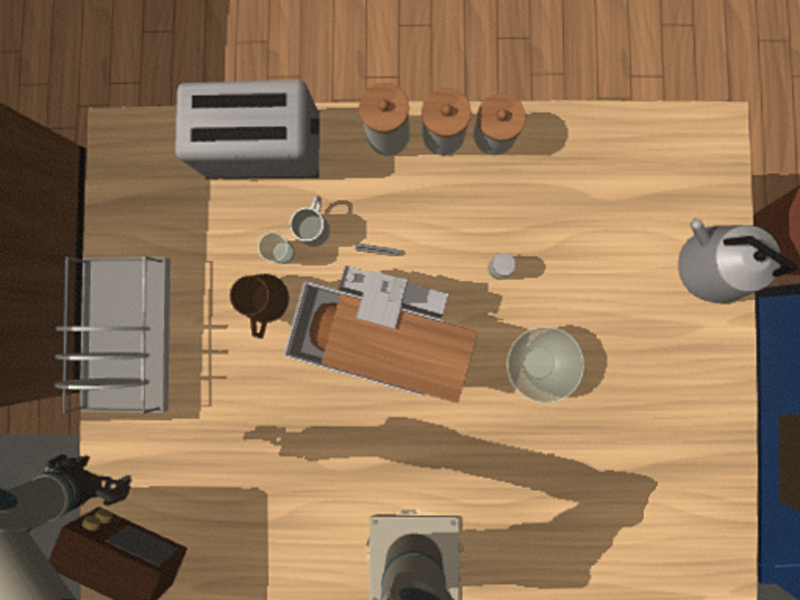

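```bash
python3 - <<'E'
import cv2
i=cv2.imread("pics/side0.png")[110:270,210:360];cv2.imwrite("pics/sidec.png",cv2.resize(i,None,fx=3.75*1,fy=3.75,interpolation=cv2.INTER_CUBIC)) 
i=cv2.imread("pics/top0.png")[160:264,175:315];cv2.imwrite("pics/topc.png",cv2.resize(i,None,fx=5.5,fy=5.5,interpolation=cv2.INTER_CUBIC))
E
```

```text
(no output)
```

View pics/sidec.png

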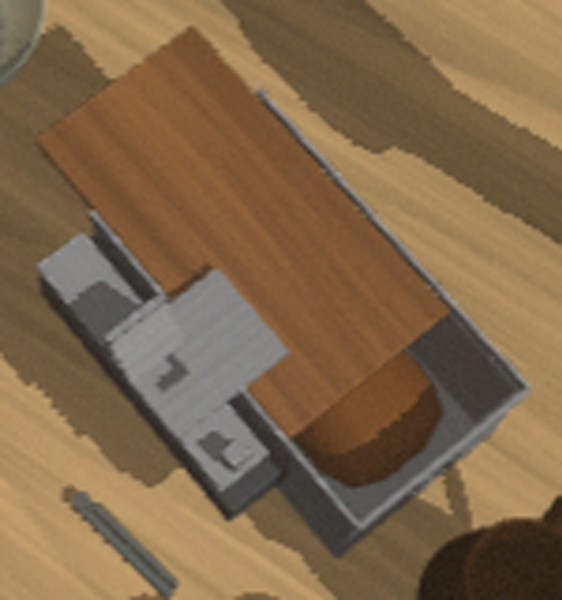

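View pics/topc.png

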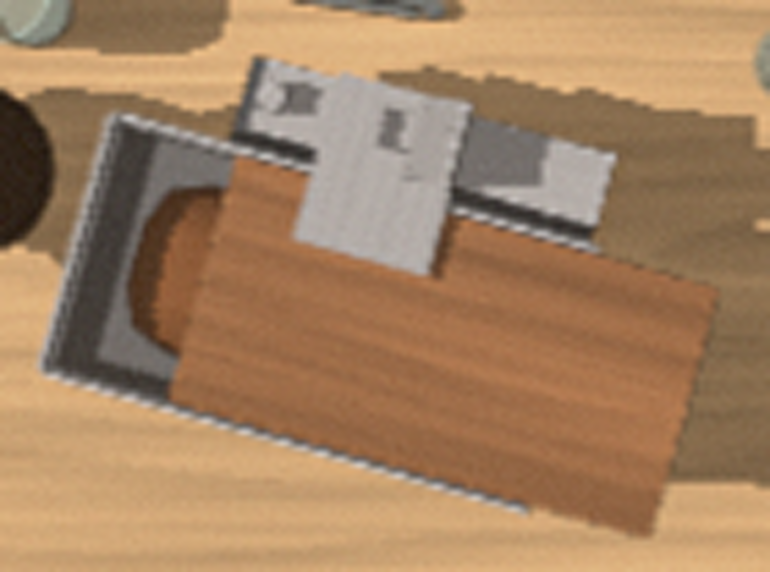

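```bash
cat > h.py <<'E'
import numpy as np,cv2
def proj(im,X):
    X=np.atleast_2d(X)@im["R"].T+im["t"]; s=X[:,:2]/X[:,2:]; r2=(s**2).sum(1,keepdims=True)
    f=192/np.tan(np.radians(im["fov_y"]/2))
    return s*(1+im["k1"]*r2)*f+[im["cx"],im["cy"]]
def b2w(p,X):
    c,s=np.cos(p[2]),np.sin(p[2]); X=np.atleast_2d(np.array(X,float))
    return np.c_[c*X[:,0]-s*X[:,1]+p[0],s*X[:,0]+c*X[:,1]+p[1],X[:,2]]
E
python3 - <<'E'
import pickle
from h import *
from scipy.optimize import least_squares
d=pickle.load(open("im0.pkl","rb"))
# (view, u,v, function)
T=lambda u,v:((u+.5)/5.5-.5+175,(v+.5)/5.5-.5+160)
S=lambda u,v:((u+.5)/3.75-.5+210,(v+.5)/3.75-.5+110)
C=[("top",T(118,117),lambda y,o:(82,150,144)),("top",T(45,372),lambda y,o:(-82,150,144)),
("top",T(597,243),lambda y,o:(82,-150,144)),("top",T(525,510),lambda y,o:(-82,-150,144)),
("top",T(617,155),lambda y,o:(137,y,135)),("top",T(262,60),lambda y,o:(137,y+216,135)),
("top",T(470,103),lambda y,o:(140,20-o,149)),("top",T(345,75),lambda y,o:(140,102-o,149)),
("side",S(92,213),lambda y,o:(82,-150,144)),("side",S(262,93),lambda y,o:(-82,-150,144)),
("side",S(527,388),lambda y,o:(-82,150,144)),("side",S(360,527),lambda y,o:(82,150,144)),
("side",S(38,268),lambda y,o:(137,y,135)),("side",S(82,235),lambda y,o:(93,y,135)),
("side",S(230,500),lambda y,o:(137,y+216,135)),("side",S(268,460),lambda y,o:(93,y+216,135)),
("side",S(190,432),lambda y,o:(140,102-o,149))]
def res(p):
    return np.array([proj(d[v],b2w(p,f(p[3],p[4])))[0]-uv for v,uv,f in C]).ravel()
r=least_squares(res,[550,50,-.25,-130,80],loss='soft_l1')
print(r.x.round(3)); 
for c,e in zip(C,res(r.x).reshape(-1,2)):print(c[0],c[2](0,0),e.round(2))
p=r.x;np.save("p.npy",p)
y,o=p[3],p[4]
print("bar_end",b2w(p,(115,y,135)),"tab",b2w(p,(115,20-o,169)),"pin",b2w(p,(115,60,155)))
for n in("side","top"):
    i=d[n]["color"][:,:,::-1].copy();i=cv2.resize(i,None,fx=4,fy=4,interpolation=cv2.INTER_CUBIC)
    def L(P,col):
        q=(proj(d[n],b2w(p,P))+.5)*4-.5
        cv2.polylines(i,[q.round().astype(int)],True,col,1)
    L([(-82,-150,144),(82,-150,144),(82,150,144),(-82,150,144)],(0,255,0))
    L([(137,y,135),(93,y,135),(93,y+216,135),(137,y+216,135)],(255,255,0))
    L([(140,20-o,149),(140,102-o,149),(80,102-o,149),(80,20-o,149)],(0,0,255))
    L([(90,20-o,149),(140,20-o,149),(140,20-o,189),(90,20-o,189)],(255,0,255))
    L([(107,53,155),(123,53,155),(123,67,155),(107,67,155)],(0,255,255))
    i=i[440:1080,840:1440] if n=="side" else i[640:1060,700:1260]
    cv2.imwrite(f"pics/{n}_ov.png",i[:600])
E
```

```text
[ 5.13086e+02  1.03279e+02 -2.70000e-01 -1.43022e+02  7.72480e+01]
top (82, 150, 144) [-0.86 -0.91]
top (-82, 150, 144) [-1.16  1.07]
top (82, -150, 144) [0.57 0.59]
top (-82, -150, 144) [0.21 0.98]
top (137, 0, 135) [-0.79 -0.15]
top (137, 216, 135) [ 0.37 -0.24]
top (140, 20, 149) [0.82 1.15]
top (140, 102, 149) [-0.77 -0.41]
side (82, -150, 144) [-0.49  0.7 ]
side (-82, -150, 144) [-0.35 -0.94]
side (-82, 150, 144) [ 1.24 -0.38]
side (82, 150, 144) [-0.86  0.66]
side (137, 0, 135) [-0.1   0.68]
side (93, 0, 135) [0.74 0.16]
side (137, 216, 135) [-1.58 -1.17]
side (93, 216, 135) [ 1.08 -0.72]
side (140, 102, 149) [-3.27  2.46]
bar_end [[585.84448461 -65.20440942 135.        ]] tab [[608.68707675  17.47167062 169.        ]] pin [[639.91179094 130.48585719 155.        ]]
```

View pics/side_ov.png

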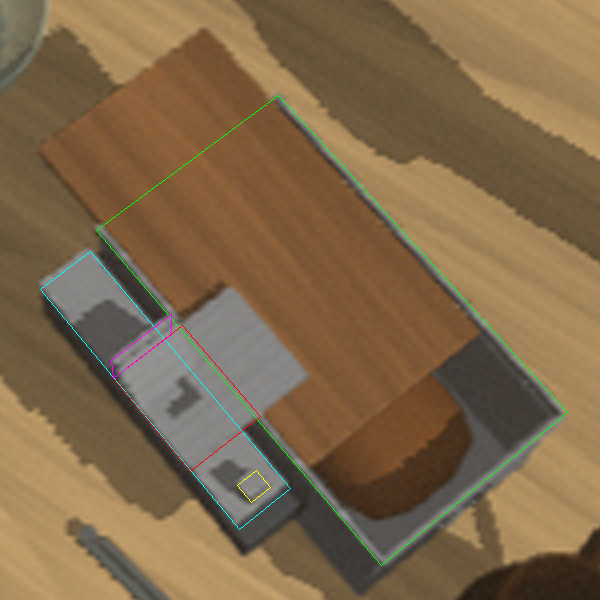

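View pics/top_ov.png

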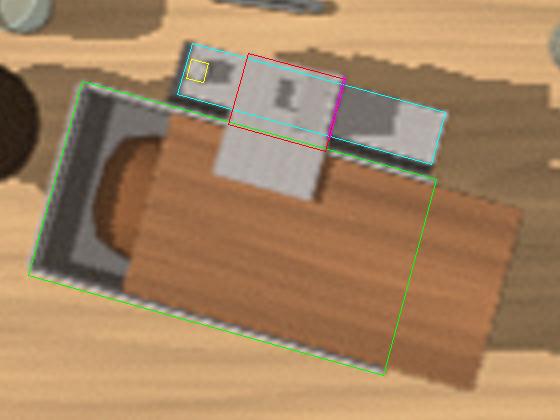

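Emit:
{"api": "servo_tool", "payload": {
  "increments": [
    {"dx": 1.4, "dy": -2.6, "dz": 0.5, "claw": 1},
    {"dx": 2.8, "dy": -5.2, "dz": 1, "claw": 1},
    {"dx": 4.2, "dy": -7.8, "dz": 1.5, "claw": 1},
    {"dx": 5.6, "dy": -10.4, "dz": 2, "claw": 1},
    {"dx": 7.0, "dy": -13, "dz": 2, "claw": 1},
    {"dx": 8.4, "dy": -15.6, "dz": 2, "claw": 1},
    {"dx": 9.8, "dy": -18.2, "dz": 2, "claw": 1},
    {"dx": 11.2, "dy": -20.8, "dz": 2, "claw": 1}
  ]
}}

```text
invalid input at $.increments[0]: expected keys dx, dy, dz, ax, ay, az, claw
```

Emit:
{"api": "servo_tool", "payload": {
  "increments": [
    {"dx": 1.4, "dy": -2.6, "az": 0.02, "claw": 1},
    {"dx": 2.8, "dy": -5.2, "az": 0.04, "claw": 1},
    {"dx": 4.2, "dy": -7.8, "az": 0.06, "claw": 1},
    {"dx": 5.6, "dy": -10.4, "az": 0.08, "claw": 1},
    {"dx": 7.0, "dy": -13, "az": 0.1, "claw": 1},
    {"dx": 8.4, "dy": -15.6, "az": 0.12, "claw": 1},
    {"dx": 9.8, "dy": -18.2, "az": 0.138, "claw": 1},
    {"dx": 11.2, "dy": -20.8, "az": 0.138, "claw": 1}
  ]
}}

```text
invalid input at $.increments[0]: expected keys dx, dy, dz, ax, ay, az, claw
```

Emit:
{"api": "servo_tool", "payload": {
  "increments": [
    {"dx": 1.4, "dy": -2.6, "ax": 0.02, "ay": -0.005, "claw": 1},
    {"dx": 2.8, "dy": -5.2, "ax": 0.04, "ay": -0.01, "claw": 1},
    {"dx": 4.2, "dy": -7.8, "ax": 0.06, "ay": -0.016, "claw": 1},
    {"dx": 5.6, "dy": -10.4, "ax": 0.08, "ay": -0.022, "claw": 1},
    {"dx": 7.0, "dy": -13, "ax": 0.1, "ay": -0.028, "claw": 1},
    {"dx": 8.4, "dy": -15.6, "ax": 0.12, "ay": -0.033, "claw": 1},
    {"dx": 9.8, "dy": -18.2, "ax": 0.145, "ay": -0.04, "claw": 1},
    {"dx": 11.3, "dy": -20.9, "ax": 0.145, "ay": -0.04, "claw": 1}
  ]
}}

```text
invalid input at $.increments[0]: expected keys dx, dy, dz, ax, ay, az, claw
```

Emit:
{"api": "servo_tool", "payload": {
  "increments": [
    {"claw": 1},
    {"claw": 1},
    {"claw": 1}
  ]
}}

```text
invalid input at $.increments[0]: expected keys dx, dy, dz, ax, ay, az, claw
```

All keys are needed in each row.

Emit:
{"api": "servo_tool", "payload": {
  "increments": [
    {"dx": 1.4, "dy": -2.6, "dz": 0.5, "ax": 0, "ay": 0, "az": 0, "claw": 1},
    {"dx": 2.8, "dy": -5.2, "dz": 1, "ax": 0, "ay": 0, "az": 0, "claw": 1},
    {"dx": 4.2, "dy": -7.8, "dz": 1.5, "ax": 0, "ay": 0, "az": 0, "claw": 1},
    {"dx": 5.6, "dy": -10.4, "dz": 2, "ax": 0, "ay": 0, "az": 0, "claw": 1},
    {"dx": 7, "dy": -13, "dz": 2, "ax": 0, "ay": 0, "az": 0, "claw": 1},
    {"dx": 8.4, "dy": -15.6, "dz": 2, "ax": 0, "ay": 0, "az": 0, "claw": 1},
    {"dx": 9.8, "dy": -18.2, "dz": 2, "ax": 0, "ay": 0, "az": 0, "claw": 1},
    {"dx": 11.2, "dy": -20.8, "dz": 2, "ax": 0, "ay": 0, "az": 0, "claw": 1}
  ]
}}

```text
clock: 0.77
eef_pos: [370.1, 387.2, 251.1]
tool_rot: [-1.571, 0.0, -0.408]
force: [0.7, -0.3, 0.2]
width: 0.3
```

Emit:
{"api": "servo_tool", "payload": {
  "increments": [
    {"dx": 1.4, "dy": -2.6, "dz": 0, "ax": 0, "ay": 0, "az": 0.02, "claw": 1},
    {"dx": 2.8, "dy": -5.2, "dz": 0, "ax": 0, "ay": 0, "az": 0.04, "claw": 1},
    {"dx": 4.2, "dy": -7.8, "dz": 0, "ax": 0, "ay": 0, "az": 0.06, "claw": 1},
    {"dx": 5.6, "dy": -10.4, "dz": 0, "ax": 0, "ay": 0, "az": 0.08, "claw": 1},
    {"dx": 7, "dy": -13, "dz": 0, "ax": 0, "ay": 0, "az": 0.1, "claw": 1},
    {"dx": 8.4, "dy": -15.6, "dz": 0, "ax": 0, "ay": 0, "az": 0.12, "claw": 1},
    {"dx": 9.8, "dy": -18.2, "dz": 0, "ax": 0, "ay": 0, "az": 0.138, "claw": 1},
    {"dx": 11.2, "dy": -20.8, "dz": 0, "ax": 0, "ay": 0, "az": 0.138, "claw": 1}
  ]
}}

```text
clock: 1.43
eef_pos: [482.0, 179.3, 251.1]
tool_rot: [-1.571, 0.0, -0.269]
force: [1.0, 0.5, 0.3]
width: 0.3
```

Emit:
{"api": "servo_tool", "payload": {
  "increments": [
    {"dx": 1.4, "dy": -2.6, "dz": 0, "ax": 0.02, "ay": -0.005, "az": 0, "claw": 1},
    {"dx": 2.8, "dy": -5.2, "dz": 0, "ax": 0.04, "ay": -0.01, "az": 0, "claw": 1},
    {"dx": 4.2, "dy": -7.8, "dz": 0, "ax": 0.06, "ay": -0.016, "az": 0, "claw": 1},
    {"dx": 5.6, "dy": -10.4, "dz": 0, "ax": 0.08, "ay": -0.022, "az": 0, "claw": 1},
    {"dx": 7, "dy": -13, "dz": 0, "ax": 0.1, "ay": -0.028, "az": 0, "claw": 1},
    {"dx": 8.4, "dy": -15.6, "dz": 0, "ax": 0.12, "ay": -0.033, "az": 0, "claw": 1},
    {"dx": 9.8, "dy": -18.2, "dz": 0, "ax": 0.145, "ay": -0.04, "az": 0, "claw": 1},
    {"dx": 11.3, "dy": -20.9, "dz": 0, "ax": 0.145, "ay": -0.04, "az": 0, "claw": 1}
  ]
}}

```text
clock: 2.1
eef_pos: [594.4, -31.0, 250.9]
tool_rot: [-1.42, 0.001, -0.272]
force: [0.1, -0.0, 0.0]
width: -0.2
```

Emit:
{"api": "servo_tool", "payload": {
  "increments": [
    {"dx": 0, "dy": 0, "dz": 0, "ax": 0, "ay": 0, "az": 0, "claw": 1},
    {"dx": 0, "dy": 0, "dz": 0, "ax": 0, "ay": 0, "az": 0, "claw": 1},
    {"dx": 0, "dy": 0, "dz": 0, "ax": 0, "ay": 0, "az": 0, "claw": 1}
  ]
}}

```text
clock: 2.35
eef_pos: [594.2, -27.5, 250.8]
tool_rot: [-1.42, 0.002, -0.269]
force: [-0.0, 0.8, -1.1]
width: -0.1
```

Emit:
{"api": "servo_tool", "payload": {
  "increments": [
    {"dx": 0, "dy": -0.05, "dz": -2, "ax": 0, "ay": 0, "az": 0, "claw": 1},
    {"dx": 0.1, "dy": -0.1, "dz": -4, "ax": 0, "ay": 0, "az": 0, "claw": 1},
    {"dx": 0.1, "dy": -0.2, "dz": -6, "ax": 0, "ay": 0, "az": 0, "claw": 1},
    {"dx": 0.1, "dy": -0.2, "dz": -8, "ax": 0, "ay": 0, "az": 0, "claw": 1},
    {"dx": 0.1, "dy": -0.2, "dz": -9, "ax": 0, "ay": 0, "az": 0, "claw": 1},
    {"dx": 0.1, "dy": -0.2, "dz": -10, "ax": 0, "ay": 0, "az": 0, "claw": 1},
    {"dx": 0.1, "dy": -0.2, "dz": -10, "ax": 0, "ay": 0, "az": 0, "claw": 1}
  ]
}}

```text
clock: 2.93
eef_pos: [594.5, -29.0, 149.8]
tool_rot: [-1.42, 0.003, -0.268]
force: [-0.6, -0.3, -0.6]
width: 0.1
```

```bash
cat > look.py <<'E'
import sys
from cell import *
from h import *
p=np.load("p.npy");tag=sys.argv[1]
s=read_state();e=s["eef_pos"]
c,sn=np.cos(p[2]),np.sin(p[2]);dx,dy=e[0]-p[0],e[1]-p[1]
print("tcp in bin",(c*dx+sn*dy).round(1),(-sn*dx+c*dy).round(1),e[2].round(1),"F",s["force"].round(1),"T",s["torque"].round(2),s["clock"])
a=get_image("side")["color"][110:270,180:340];b=get_image("top")["color"][150:264,175:315]
a=cv2.resize(a,(400,400),interpolation=cv2.INTER_CUBIC);b=cv2.resize(b,(400,326),interpolation=cv2.INTER_CUBIC)
o=np.zeros((400,800,3),np.uint8);o[:,:400]=a;o[:326,400:]=b
cv2.imwrite(f"pics/{tag}.png",o[:,:,::-1])
E
python3 look.py a1
```

```text
tcp in bin 113.7 -105.8 149.8 F [-0.6 -0.3 -0.6] T [-0.11  0.08 -0.  ] 2.9333
```

View pics/a1.png

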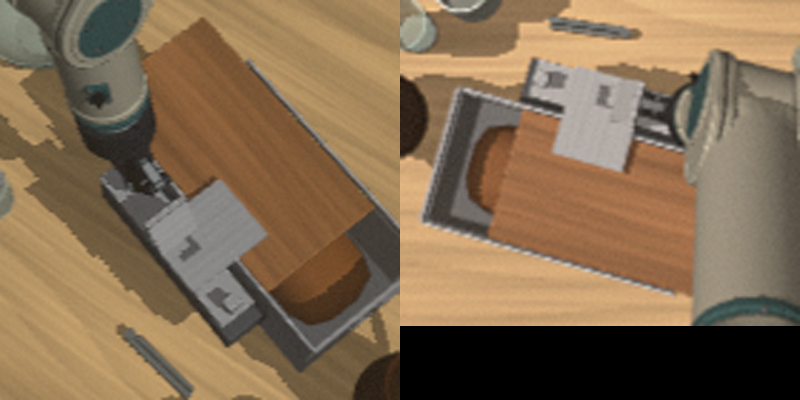

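The finger is over the bar's rear part (side px ~(150,185)) and the tab is still ahead of it (~(180,205)). Pressing down next.

Emit:
{"api": "servo_tool", "payload": {
  "increments": [
    {"dx": 0, "dy": 0, "dz": -0.5, "ax": 0, "ay": 0, "az": 0, "claw": 1},
    {"dx": 0, "dy": 0, "dz": -1, "ax": 0, "ay": 0, "az": 0, "claw": 1},
    {"dx": 0, "dy": 0, "dz": -1.3, "ax": 0, "ay": 0, "az": 0, "claw": 1},
    {"dx": 0, "dy": 0, "dz": -1.5, "ax": 0, "ay": 0, "az": 0, "claw": 1},
    {"dx": 0, "dy": 0, "dz": -1.5, "ax": 0, "ay": 0, "az": 0, "claw": 1}
  ]
}}

```text
clock: 3.45
eef_pos: [595.7, -30.3, 136.1]
tool_rot: [-1.42, 0.0, -0.27]
force: [-0.2, -0.3, 0.1]
width: 0.1
```

Emit:
{"api": "servo_tool", "payload": {
  "increments": [
    {"dx": 0, "dy": 0, "dz": -0.3, "ax": 0, "ay": 0, "az": 0, "claw": 1},
    {"dx": 0, "dy": 0, "dz": -0.6, "ax": 0, "ay": 0, "az": 0, "claw": 1},
    {"dx": 0, "dy": 0, "dz": -0.8, "ax": 0, "ay": 0, "az": 0, "claw": 1},
    {"dx": 0, "dy": 0, "dz": -1, "ax": 0, "ay": 0, "az": 0, "claw": 1},
    {"dx": 0, "dy": 0, "dz": -1.1, "ax": 0, "ay": 0, "az": 0, "claw": 1},
    {"dx": 0, "dy": 0, "dz": -1.1, "ax": 0, "ay": 0, "az": 0, "claw": 1}
  ]
}}

```text
clock: 3.95
eef_pos: [595.9, -30.3, 125.3]
tool_rot: [-1.42, -0.0, -0.27]
force: [-2.0, 0.2, 5.2]
width: -0.6
```

```bash
python3 look.py a2
```

```text
tcp in bin 115.4 -106.7 125.3 F [-2.   0.2  5.2] T [-0.16  0.24  0.01] 3.95
```

View pics/a2.png

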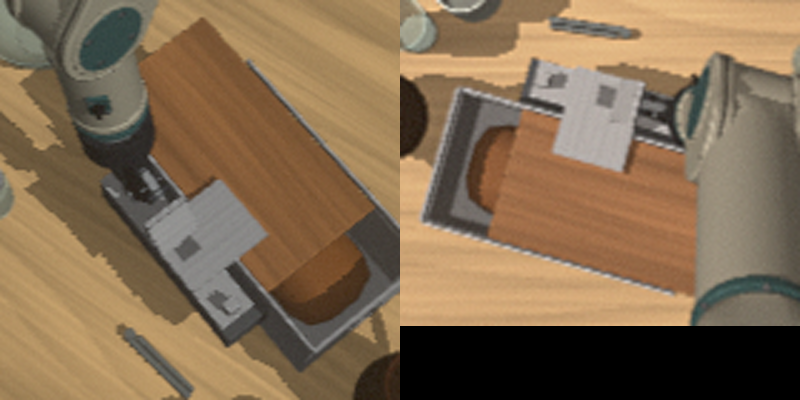

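Emit:
{"api": "servo_tool", "payload": {
  "increments": [
    {"dx": 0, "dy": 0, "dz": -0.2, "ax": 0, "ay": 0, "az": 0, "claw": 1},
    {"dx": 0, "dy": 0, "dz": -0.4, "ax": 0, "ay": 0, "az": 0, "claw": 1},
    {"dx": 0, "dy": 0, "dz": -0.5, "ax": 0, "ay": 0, "az": 0, "claw": 1},
    {"dx": 0, "dy": 0, "dz": -0.6, "ax": 0, "ay": 0, "az": 0, "claw": 1},
    {"dx": 0, "dy": 0, "dz": -0.6, "ax": 0, "ay": 0, "az": 0, "claw": 1},
    {"dx": 0, "dy": 0, "dz": -0.6, "ax": 0, "ay": 0, "az": 0, "claw": 1}
  ]
}}

```text
clock: 4.55
eef_pos: [595.9, -30.4, 119.8]
tool_rot: [-1.42, -0.0, -0.27]
force: [-1.4, -0.4, 7.1]
width: 0.1
```

```bash
python3 look.py a3
```

```text
tcp in bin 115.4 -106.8 119.8 F [-1.4 -0.4  7.1] T [-0.05  0.35  0.13] 4.55
```

View pics/a3.png

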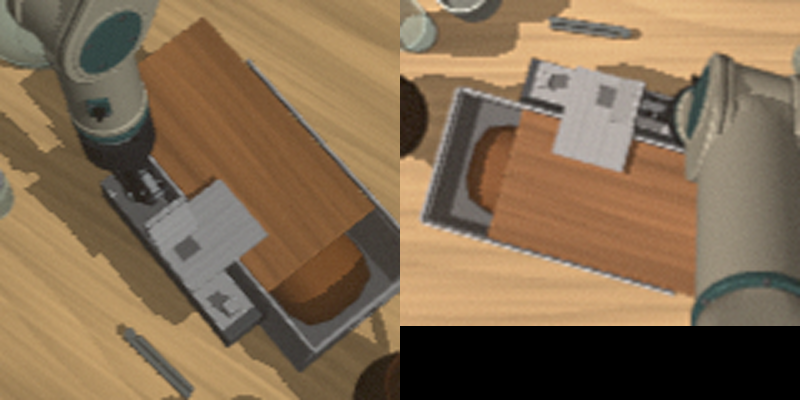

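Emit:
{"api": "servo_tool", "payload": {
  "increments": [
    {"dx": 0.08, "dy": 0.29, "dz": 0, "ax": 0, "ay": 0, "az": 0, "claw": 1},
    {"dx": 0.16, "dy": 0.58, "dz": 0, "ax": 0, "ay": 0, "az": 0, "claw": 1},
    {"dx": 0.24, "dy": 0.87, "dz": 0, "ax": 0, "ay": 0, "az": 0, "claw": 1},
    {"dx": 0.32, "dy": 1.16, "dz": 0, "ax": 0, "ay": 0, "az": 0, "claw": 1},
    {"dx": 0.4, "dy": 1.45, "dz": 0, "ax": 0, "ay": 0, "az": 0, "claw": 1},
    {"dx": 0.48, "dy": 1.74, "dz": 0, "ax": 0, "ay": 0, "az": 0, "claw": 1},
    {"dx": 0.56, "dy": 2.02, "dz": 0, "ax": 0, "ay": 0, "az": 0, "claw": 1},
    {"dx": 0.64, "dy": 2.31, "dz": 0, "ax": 0, "ay": 0, "az": 0, "claw": 1}
  ]
}}

```text
clock: 5.32
eef_pos: [602.4, -10.9, 119.8]
tool_rot: [-1.424, -0.002, -0.272]
force: [-2.7, -7.5, 7.0]
width: 0.1
```

Emit:
{"api": "servo_tool", "payload": {
  "increments": [
    {"dx": 0.08, "dy": 0.29, "dz": 0, "ax": 0, "ay": 0, "az": 0, "claw": 1},
    {"dx": 0.16, "dy": 0.58, "dz": 0, "ax": 0, "ay": 0, "az": 0, "claw": 1},
    {"dx": 0.24, "dy": 0.87, "dz": 0, "ax": 0, "ay": 0, "az": 0, "claw": 1},
    {"dx": 0.32, "dy": 1.16, "dz": 0, "ax": 0, "ay": 0, "az": 0, "claw": 1},
    {"dx": 0.32, "dy": 1.16, "dz": 0, "ax": 0, "ay": 0, "az": 0, "claw": 1}
  ]
}}

```text
clock: 5.73
eef_pos: [605.9, 1.5, 119.8]
tool_rot: [-1.423, -0.002, -0.272]
force: [-1.2, -5.8, 7.1]
width: 0.0
```

```bash
python3 look.py a4
```

```text
tcp in bin 116.6 -73.3 119.8 F [-1.2 -5.8  7.1] T [-1.09  0.35 -0.01] 5.7333
```

View pics/a4.png

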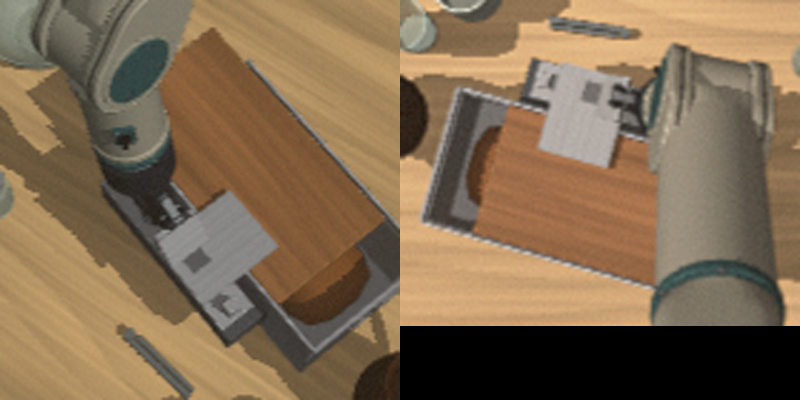

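Emit:
{"api": "servo_tool", "payload": {
  "increments": [
    {"dx": 0.07, "dy": 0.29, "dz": 0, "ax": 0, "ay": 0, "az": 0, "claw": 1},
    {"dx": 0.14, "dy": 0.58, "dz": 0, "ax": 0, "ay": 0, "az": 0, "claw": 1},
    {"dx": 0.21, "dy": 0.87, "dz": 0, "ax": 0, "ay": 0, "az": 0, "claw": 1},
    {"dx": 0.28, "dy": 1.16, "dz": 0, "ax": 0, "ay": 0, "az": 0, "claw": 1},
    {"dx": 0.36, "dy": 1.45, "dz": 0, "ax": 0, "ay": 0, "az": 0, "claw": 1},
    {"dx": 0.44, "dy": 1.74, "dz": 0, "ax": 0, "ay": 0, "az": 0, "claw": 1},
    {"dx": 0.52, "dy": 2.02, "dz": 0, "ax": 0, "ay": 0, "az": 0, "claw": 1},
    {"dx": 0.6, "dy": 2.31, "dz": 0, "ax": 0, "ay": 0, "az": 0, "claw": 1}
  ]
}}

```text
clock: 6.5
eef_pos: [612.1, 23.8, 119.8]
tool_rot: [-1.424, -0.003, -0.273]
force: [-1.1, -5.5, 7.1]
width: -0.1
```

```bash
python3 look.py a5
```

```text
tcp in bin 116.6 -50.2 119.8 F [-1.1 -5.5  7.1] T [-1.2   0.34 -0.06] 6.5
```

View pics/a5.png

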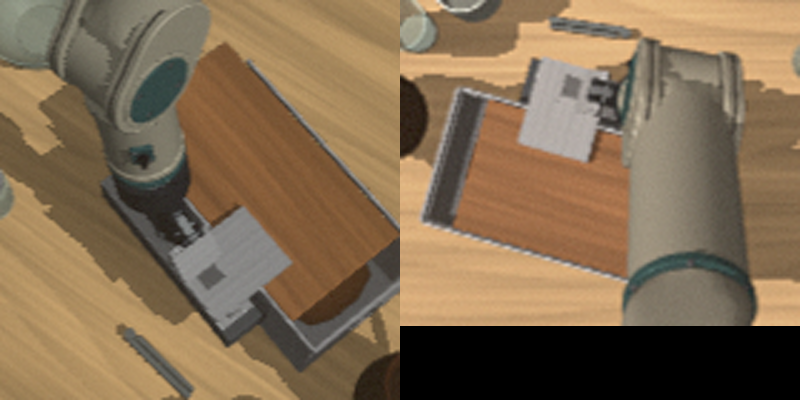

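Emit:
{"api": "servo_tool", "payload": {
  "increments": [
    {"dx": 0.07, "dy": 0.29, "dz": 0, "ax": 0, "ay": 0, "az": 0, "claw": 1},
    {"dx": 0.14, "dy": 0.58, "dz": 0, "ax": 0, "ay": 0, "az": 0, "claw": 1},
    {"dx": 0.21, "dy": 0.87, "dz": 0, "ax": 0, "ay": 0, "az": 0, "claw": 1},
    {"dx": 0.28, "dy": 1.16, "dz": 0, "ax": 0, "ay": 0, "az": 0, "claw": 1},
    {"dx": 0.36, "dy": 1.45, "dz": 0, "ax": 0, "ay": 0, "az": 0, "claw": 1},
    {"dx": 0.44, "dy": 1.74, "dz": 0, "ax": 0, "ay": 0, "az": 0, "claw": 1},
    {"dx": 0.52, "dy": 2.02, "dz": 0, "ax": 0, "ay": 0, "az": 0, "claw": 1}
  ]
}}

```text
clock: 7.18
eef_pos: [617.6, 44.2, 119.9]
tool_rot: [-1.423, -0.003, -0.273]
force: [-1.2, -7.1, 6.8]
width: -0.1
```

```bash
python3 look.py a6
```

```text
tcp in bin 116.5 -29.1 119.9 F [-1.2 -7.1  6.8] T [-1.18  0.22 -0.09] 7.1833
```

View pics/a6.png

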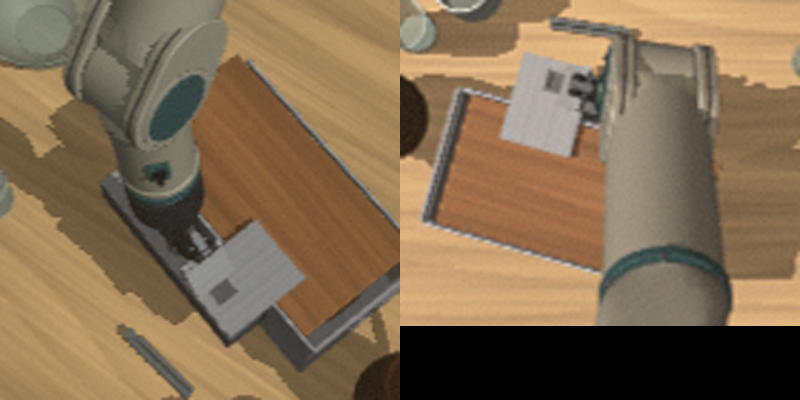

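Emit:
{"api": "servo_tool", "payload": {
  "increments": [
    {"dx": 0.05, "dy": 0.19, "dz": 0, "ax": 0, "ay": 0, "az": 0, "claw": 1},
    {"dx": 0.1, "dy": 0.38, "dz": 0, "ax": 0, "ay": 0, "az": 0, "claw": 1},
    {"dx": 0.15, "dy": 0.57, "dz": 0, "ax": 0, "ay": 0, "az": 0, "claw": 1},
    {"dx": 0.2, "dy": 0.76, "dz": 0, "ax": 0, "ay": 0, "az": 0, "claw": 1},
    {"dx": 0.25, "dy": 0.96, "dz": 0, "ax": 0, "ay": 0, "az": 0, "claw": 1}
  ]
}}

```text
clock: 7.7
eef_pos: [620.1, 53.9, 120.0]
tool_rot: [-1.423, -0.003, -0.273]
force: [-0.7, -5.6, 7.1]
width: -0.0
```

Emit:
{"api": "servo_tool", "payload": {
  "increments": [
    {"dx": 0.03, "dy": 0.1, "dz": 0, "ax": 0, "ay": 0, "az": 0, "claw": 1},
    {"dx": 0.05, "dy": 0.19, "dz": 0, "ax": 0, "ay": 0, "az": 0, "claw": 1},
    {"dx": 0.08, "dy": 0.29, "dz": 0, "ax": 0, "ay": 0, "az": 0, "claw": 1},
    {"dx": 0.08, "dy": 0.29, "dz": 0, "ax": 0, "ay": 0, "az": 0, "claw": 1}
  ]
}}

```text
clock: 8.03
eef_pos: [621.0, 57.1, 120.0]
tool_rot: [-1.423, -0.003, -0.272]
force: [-0.4, -6.3, 8.4]
width: -0.3
```

```bash
python3 look.py a7
```

```text
tcp in bin 116.3 -15.8 120.0 F [-0.4 -6.3  8.4] T [-1.05  0.2  -0.06] 8.0333
```

View pics/a7.png

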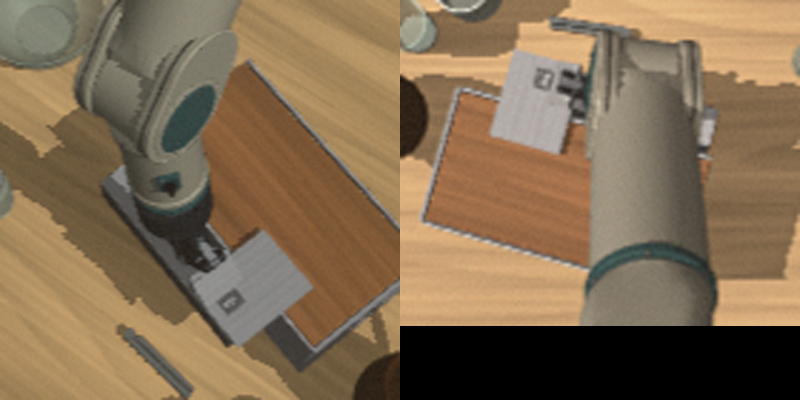

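Pin is visible through the slot now (side ~(230,300)). I'll continue in small steps until the end stop shows as force.

Emit:
{"api": "servo_tool", "payload": {
  "increments": [
    {"dx": 0.03, "dy": 0.1, "dz": 0, "ax": 0, "ay": 0, "az": 0, "claw": 1},
    {"dx": 0.05, "dy": 0.19, "dz": 0, "ax": 0, "ay": 0, "az": 0, "claw": 1},
    {"dx": 0.05, "dy": 0.19, "dz": 0, "ax": 0, "ay": 0, "az": 0, "claw": 1}
  ]
}}

```text
clock: 8.38
eef_pos: [621.3, 58.4, 120.0]
tool_rot: [-1.424, -0.003, -0.273]
force: [-2.0, -7.9, 7.4]
width: -0.0
```

Emit:
{"api": "servo_tool", "payload": {
  "increments": [
    {"dx": 0.03, "dy": 0.1, "dz": 0, "ax": 0, "ay": 0, "az": 0, "claw": 1},
    {"dx": 0.05, "dy": 0.19, "dz": 0, "ax": 0, "ay": 0, "az": 0, "claw": 1},
    {"dx": 0.05, "dy": 0.19, "dz": 0, "ax": 0, "ay": 0, "az": 0, "claw": 1}
  ]
}}

```text
clock: 8.63
eef_pos: [621.3, 58.4, 120.0]
tool_rot: [-1.426, -0.003, -0.274]
force: [-3.1, -10.0, 10.0]
width: -0.1
```

Emit:
{"api": "servo_tool", "payload": {
  "increments": [
    {"dx": 0.05, "dy": 0.19, "dz": 0, "ax": 0, "ay": 0, "az": 0, "claw": 1},
    {"dx": 0.08, "dy": 0.29, "dz": 0, "ax": 0, "ay": 0, "az": 0, "claw": 1},
    {"dx": 0.08, "dy": 0.29, "dz": 0, "ax": 0, "ay": 0, "az": 0, "claw": 1}
  ]
}}

```text
clock: 8.88
eef_pos: [621.3, 58.4, 120.0]
tool_rot: [-1.429, -0.002, -0.275]
force: [-6.1, -16.6, 13.9]
width: 0.0
```

```bash
python3 look.py a8
```

```text
tcp in bin 116.2 -14.5 120.0 F [ -6.1 -16.6  13.9] T [-2.14  0.82  0.23] 8.8833
```

View pics/a8.png

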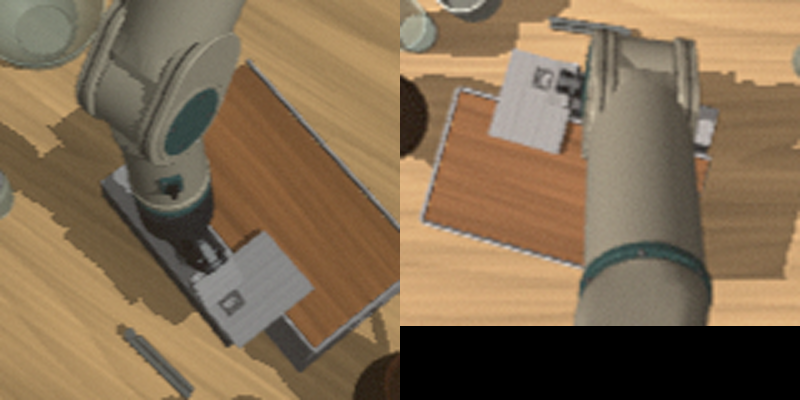

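Emit:
{"api": "servo_tool", "payload": {
  "increments": [
    {"dx": -0.01, "dy": -0.04, "dz": 0.25, "ax": 0, "ay": 0, "az": 0, "claw": 1},
    {"dx": -0.02, "dy": -0.08, "dz": 0.5, "ax": 0, "ay": 0, "az": 0, "claw": 1},
    {"dx": -0.03, "dy": -0.12, "dz": 0.75, "ax": 0, "ay": 0, "az": 0, "claw": 1},
    {"dx": -0.04, "dy": -0.16, "dz": 1.0, "ax": 0, "ay": 0, "az": 0, "claw": 1},
    {"dx": -0.05, "dy": -0.2, "dz": 1.25, "ax": 0, "ay": 0, "az": 0, "claw": 1},
    {"dx": -0.06, "dy": -0.22, "dz": 1.5, "ax": 0, "ay": 0, "az": 0, "claw": 1},
    {"dx": -0.06, "dy": -0.22, "dz": 1.5, "ax": 0, "ay": 0, "az": 0, "claw": 1}
  ]
}}

```text
clock: 9.57
eef_pos: [621.4, 65.2, 134.8]
tool_rot: [-1.42, -0.001, -0.269]
force: [-0.1, -0.6, 2.7]
width: -0.0
```

```bash
python3 look.py a9
```

```text
tcp in bin 114.6 -7.9 134.8 F [-0.1 -0.6  2.7] T [-0.45 -0.09 -0.01] 9.5667
```

View pics/a9.png

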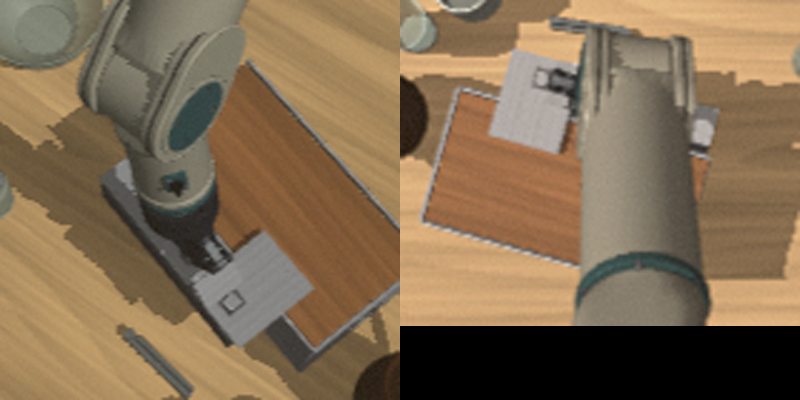

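Emit:
{"api": "servo_tool", "payload": {
  "increments": [
    {"dx": -0.05, "dy": -0.19, "dz": 0.4, "ax": 0, "ay": 0, "az": 0, "claw": 1},
    {"dx": -0.16, "dy": -0.58, "dz": 1, "ax": 0, "ay": 0, "az": 0, "claw": 1},
    {"dx": -0.32, "dy": -1.16, "dz": 2, "ax": 0, "ay": 0, "az": 0, "claw": 1},
    {"dx": -0.53, "dy": -1.93, "dz": 3.5, "ax": 0, "ay": 0, "az": 0, "claw": 1},
    {"dx": -0.8, "dy": -2.9, "dz": 5.5, "ax": 0, "ay": 0, "az": 0, "claw": 1},
    {"dx": -1.2, "dy": -4, "dz": 7.5, "ax": 0, "ay": 0, "az": 0, "claw": 1},
    {"dx": -1.6, "dy": -5, "dz": 9.5, "ax": 0, "ay": 0, "az": 0, "claw": 1},
    {"dx": -2, "dy": -6, "dz": 11, "ax": 0, "ay": 0, "az": 0, "claw": 1}
  ]
}}

```text
clock: 10.33
eef_pos: [600.9, 3.7, 246.7]
tool_rot: [-1.42, -0.001, -0.27]
force: [0.6, -0.3, 0.1]
width: 0.3
```

Emit:
{"api": "servo_tool", "payload": {
  "increments": [
    {"dx": -1.5, "dy": -3, "dz": 1, "ax": 0, "ay": 0, "az": 0, "claw": 1},
    {"dx": -3, "dy": -6, "dz": 2, "ax": 0, "ay": 0, "az": 0, "claw": 1},
    {"dx": -4.5, "dy": -9, "dz": 3, "ax": 0, "ay": 0, "az": 0, "claw": 1},
    {"dx": -6, "dy": -12, "dz": 4, "ax": 0, "ay": 0, "az": 0, "claw": 1},
    {"dx": -7.5, "dy": -15, "dz": 4, "ax": 0, "ay": 0, "az": 0, "claw": 1},
    {"dx": -8.5, "dy": -17, "dz": 4, "ax": 0, "ay": 0, "az": 0, "claw": 1},
    {"dx": -9, "dy": -18, "dz": 4, "ax": 0, "ay": 0, "az": 0, "claw": 1},
    {"dx": -9, "dy": -18, "dz": 4, "ax": 0, "ay": 0, "az": 0, "claw": 1}
  ]
}}

```text
clock: 11.0
eef_pos: [509.5, -178.3, 284.8]
tool_rot: [-1.422, 0.0, -0.275]
force: [0.2, -0.8, -0.7]
width: -0.2
```

```bash
python3 look.py a10; python3 - <<'E'
from cell import *
import cv2,numpy as np,pickle
d=pickle.load(open("im0.pkl","rb"))
o=np.hstack([get_image(n)["color"] for n in("side","top")])
cv2.imwrite("pics/full.png",cv2.resize(o,(800,300),interpolation=cv2.INTER_AREA)[:,:,::-1])
E
```

```text
tcp in bin 71.5 -272.3 284.8 F [ 0.2 -0.8 -0.7] T [-0.18  0.02  0.02] 11.0
```

View pics/a10.png

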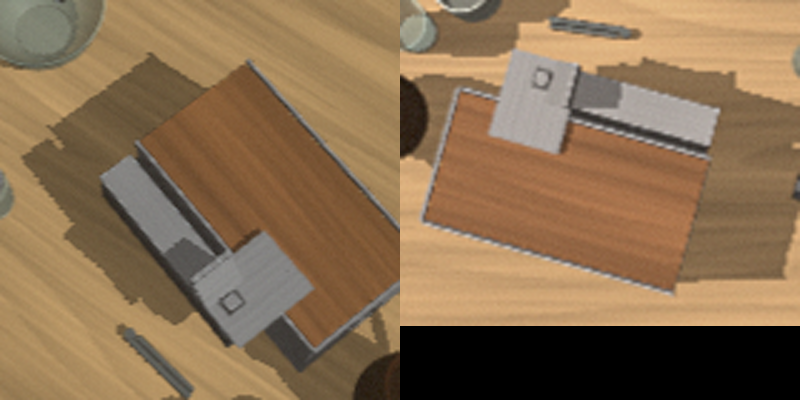

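View pics/full.png

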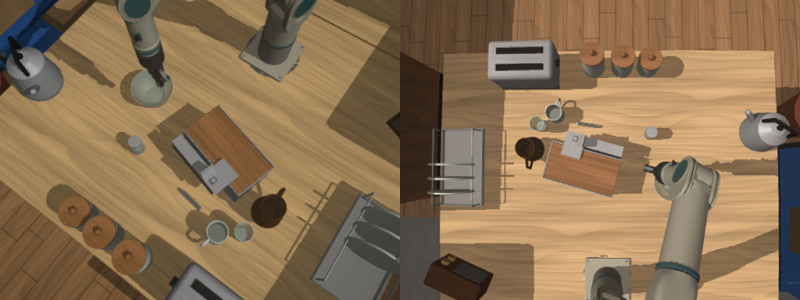

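The lid is flush with the bin end. The pin stands in the slot (side px ~(232,301), top ~(542,77)), and the loose items are where they were. Handing in.

```bash
python3 -c "
from cell import *
print(finish_job())"
```

```text
the job is handed in; nothing more can be done
None
```

The loaf bin is shut and the catch looks locked; I handed the job in at about 11 s of the 38 s allowed.

**What I did:** With the gripper closed, I pressed the spring bar down about 13 to 15 mm. Keeping it pressed, I slid along the bar and pushed the tab about 77 mm to the end stop, then let the bar rise and backed the arm off.

**Last checks:**
- **End stop:** the TCP stopped advancing while the push force rose from about 6 N to 17 N, well under the limits.
- **Lock:** both cameras show the lid flush with the end of the bin and the pin standing up in the slot.
- **Surroundings:** by eye, the loose items stand where they were, and the force reading is near zero with the arm clear.
- **Not tested:** I did not push the lid back to test the lock, so that rests on the images.

**One oddity:** during the release the fingertip drifted forward about 7 mm, probably as the knuckle cleared the tab top. The lid did not move in the pictures.

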